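Nest the clay flowerpots in the storage crate

ROBOT

A 7-joint arm with a two-finger parallel gripper is mounted at the origin on the work surface. World frame = base frame: x ahead of the robot, y to its left, z up, the work surface at z = 0. Lengths are in m, angles in rad, forces in N, time in s.
With the tool pointing down it reaches from about 0.35 to 0.775 m from the base axis. Payload 3.1 kg.
Tool frame: the origin (TCP) lies midway between the tips of the shut fingers; the grasp point (between the pads) lies 19 mm behind it (r.hold_point_z is the distance from the TCP to the grasp point, in m); z points along the fingers, y is the line along which they close (so a half turn about z gives the same grasp; the last joint's range is limited). The gripper opens to 85 mm and grips with 20 to 120 N. Pads are 22 mm wide; open, the fingers measure 114 mm over their backs; the gripper's body (76 mm by 85 mm) begins 54 mm behind the grasp point. The pads swing forward as they close: fully open they stand 13 mm farther back than shut.
Start: joints at [1.255, 0.311, 0.014, 1.512, -0.004, 1.319, -0.027], TCP at [0.149, -0.53, 0.231] pointing down, gripper open.
Joint ranges: [-2.7, 2.7], [-0.3, 1.91], [-1.27, 1.3], [0.12, 2.57], [-1.44, 4.58], [0.2, 2.03], [-3.05, 3.05]. Speed limits (rad/s): [2.79, 2.79, 3.14, 3.14, 3.14, 3.14, 3.14].

INTERFACE

Orientations are given as a 3x3 rotation matrix whose columns are the frame's x, y, z axes.
In Python, from bench import r, planner, imaging, readout gives the robot as it stands. Calls block until the motion is done:
- r.movep(position, orientation): joint-space move of the TCP to a pose.
- r.move_linear(position, rotation=None, velocity=0.15): straight line of the TCP; rotation=None keeps the orientation; velocity is the mean speed in m/s.
- r.movej(angles): joint-space move.
- r.open_jaws() and r.clamp(f_grip=None): open the fingers fully, or close them until they stop; f_grip is the grip in N (None keeps the last).
- r.wait(seconds).
- planner.ik(position, orientation): joint angles nearest the present ones, or None.
- imaging.get_image(name): name is "scene" or "top" or "wrist"; returns a dict with "color" (384x512x3 uint8, red, green, blue), "intrinsics" (3x3 intrinsics, pixels), "eye" and "orientation" of the camera in the world. Camera axes: x right, y down, z forward; pixel columns grow to the right and rows downward; lengths in m; the calibration is good to about 2 mm. A picture is of the moment at which its call begins. There is no depth.
A pose or a line that the arm cannot do raises r.Unreachable and nothing moves.
- r.finish_job(): hands the job in; it is judged then, once.
Trained networks look in a picture, given as the dict that the camera call returned (one of the last four; its "shot" number tells which), for a name from the list of things; names that differ only in an ending like _2 or _b are one class to them, and where a whole thing is asked for, a point or a joint stands for the part that bears it (a point fixed in the world has none). Each returns a list of dicts, best first, with "conf" (0 to 1); they miss things now and then, are a little off and sometimes report something else, mostly with a low value. They report only what shows in the picture. A call takes as long as a camera call. They do not tell look-alikes from the thing itself.
- imaging.search_frame(name, picture): "extent" ([left, top, right, bottom] in pixels, round what is visible of it).
Readings, each from a call of its own:
- readout.read_clock(): time.
- readout.read_joint_pos(): joint angles.
- readout.read_qvel(): joint speeds.
- readout.read_tau(): joint torques, N m.
- readout.read_tool_pos(): TCP position.
- readout.read_tcp_rot(): TCP orientation.
- readout.read_contact_force(): force on the tool from outside, world axes, zero at the start.
- readout.read_wrist_torque(): the same for the moment, N m.
- readout.read_opening(): opening from 0.0 (shut) to 1.0 (fully open).
- readout.read_grasp_force(): force on a finger pad.
Only numpy, scipy, OpenCV 4.12 (cv2) and the standard library are available. Lean on these libraries where they do the work, as an engineer would, in place of code of your own. Each camera call takes 0.05 s, during which the arm holds its last target. There are 200 camera calls.

TASK

Put the clay flowerpots away for storage: nest the four that stand about the table, one inside the other by size, into the largest pot already standing in the crate, ending with the smallest on top. Seat each one upright and square with its collar resting on the rim of the next larger, and set them down gently, since clay chips when dropped. Leave the largest pot where it stands, and do not push aside or knock over the jar, the bottle or the roll of tape.

Things in the scene. Friction and masses are not known exactly. Their poses are not given: they have to be found in the camera images.
- pot_132: largest of five upright, empty clay flowerpots: 132 mm across the 24 mm high collar, 112 mm high, rim wall 9 mm (straight inside for 18 mm down), body under the collar tapering 122 to 87 mm, 0.66 kg. Origin: centre of underside, z up the axis. Stands on the crate floor at either end, 9 mm above the table; stays there.
- pot_120: second largest of five upright, empty clay flowerpots: 120 mm across the 24 mm high collar, 104 mm high, rim wall 9 mm (straight inside for 18 mm down), body under the collar tapering 110 to 78 mm, 0.54 kg. Origin: centre of underside, z up the axis. On the table; pinch the rim wall from above. Seated in the next larger pot, its underside is 32 mm above that pot's; 2 mm side play.
- pot_108: third largest of five upright, empty clay flowerpots: 108 mm across the 24 mm high collar, 96 mm high, rim wall 9 mm (straight inside for 18 mm down), body under the collar tapering 98 to 69 mm, 0.43 kg. Origin: centre of underside, z up the axis. On the table; pinch the rim wall from above. Seated in the next larger pot, its underside is 32 mm above that pot's; 2 mm side play.
- pot_96: second smallest of five upright, empty clay flowerpots: 96 mm across the 24 mm high collar, 88 mm high, rim wall 9 mm (straight inside for 18 mm down), body under the collar tapering 86 to 60 mm, 0.33 kg. Origin: centre of underside, z up the axis. On the table; pinch the rim wall from above. Seated in the next larger pot, its underside is 32 mm above that pot's; 2 mm side play.
- pot_84: smallest of five upright, empty clay flowerpots: 84 mm across the 24 mm high collar, 80 mm high, rim wall 9 mm (straight inside for 18 mm down), body under the collar tapering 74 to 52 mm, 0.25 kg. Origin: centre of underside, z up the axis. On the table; pinch the rim wall from above. Seated in the next larger pot, its underside is 32 mm above that pot's; 2 mm side play.
- crate: low plywood crate, fixed: 200 mm (its x) by 380 mm (its y) by 65 mm high, walls and floor 9 mm. Origin: centre of its underside on the table. The largest pot stands some 90 mm from its centre along its y, on either side; at the other end a fixed pile of clay saucers, 140 mm across, 41 mm high.
- jar: glass jar with steel lid, 72 mm diameter, 105 mm high; a bystander. Origin: centre of its underside.
- bottle: green plastic plant-food bottle with white cap, 62 mm diameter, 135 mm high; a bystander. Origin: centre of its underside.
- tape: roll of brown packing tape lying flat, 106 mm outer and 74 mm inner diameter, 48 mm high; a bystander. Origin: centre of its underside.
Things that resemble listed ones, but are neither listed nor needed, are in the scene too. What is shaped like the pot_84 but green is not meant.

How it is judged:
At the end, for the whole second after the job is handed in: Each pot sits in the next larger: axes within 9 mm, underside 26 to 38 mm above the larger one's (32 when seated), tilted under 0.12 rad; the largest still upright (0.1 rad) in the crate within 30 mm of its start; all released and at rest (under 20 mm/s) (horizontal distance between pot_120 and pot_132 below 0.009 m and z of pot_120 in the frame of pot_132 between 0.026 and 0.038 m and angle between each of pot_120, pot_108, pot_96, pot_84's own z axis and vertical below 0.12 rad and linear speed of each of pot_120, pot_108, pot_96, pot_84, pot_132 below 0.02 m/s and horizontal distance between pot_108 and pot_120 below 0.009 m and z of pot_108 in the frame of pot_120 between 0.026 and 0.038 m and horizontal distance between pot_96 and pot_108 below 0.009 m and z of pot_96 in the frame of pot_108 between 0.026 and 0.038 m and horizontal distance between pot_84 and pot_96 below 0.009 m and z of pot_84 in the frame of pot_96 between 0.026 and 0.038 m and angle between pot_132's own z axis and vertical below 0.1 rad and distance of pot_132 from where it was at the start of the episode below 0.03 m); the robot touches nothing.
It fails at once if the jar is shifted more than 30 mm or tipped over (distance of jar from where it was at the start of the episode above 0.03 m or angle between jar's own z axis and vertical above 0.4 rad).
It fails at once if the bottle is shifted more than 30 mm or tipped over (distance of bottle from where it was at the start of the episode above 0.03 m or angle between bottle's own z axis and vertical above 0.4 rad).
It fails at once if the tape is shifted more than 30 mm or tipped over (distance of tape from where it was at the start of the episode above 0.03 m or angle between tape's own z axis and vertical above 0.4 rad).
It fails at once if a pot is dropped: out of the fingers it moves faster than 0.7 m/s (a fall of some 25 mm) ((linear speed of pot_120 above 0.7 m/s and contact force between the fingers and pot_120 below 0.1 N) or (linear speed of pot_108 above 0.7 m/s and contact force between the fingers and pot_108 below 0.1 N) or (linear speed of pot_96 above 0.7 m/s and contact force between the fingers and pot_96 below 0.1 N) or (linear speed of pot_84 above 0.7 m/s and contact force between the fingers and pot_84 below 0.1 N)).
It fails at once if the largest pot is shifted more than 30 mm or tipped over (distance of pot_132 from where it was at the start of the episode above 0.03 m or angle between pot_132's own z axis and vertical above 0.4 rad).
It also fails if it takes over 109 s, if anything falls off the work surface, if the arm or the gripper's body presses on something with over 40 N, if the wrist force passes 120 N, or if a joint passes its speed limit or range.

## Working session

There is one attempt and no reset: what is moved stays moved. The work goes in short steps, each a Python script; the robot and the scene stay as the last script left them, time stands still between calls to the robot, and variables do not carry over. Pictures are saved under pics/ and viewed, at most 14 in all, crops included, and the job is handed in when it is done.

```bash
mkdir -p pics; ls; python3 - <<'E'
from bench import r, planner, imaging, readout
import cv2
for n in ("top","scene"):
    p=imaging.get_image(n); cv2.imwrite(f"pics/{n}0.png",p["color"][:,:,::-1])
    print(n,p["intrinsics"],p["eye"],p["orientation"])
    for k in ["pot_132","pot_120","pot_108","pot_96","pot_84","crate","jar","bottle","tape"]:
        print(k,[(round(d["conf"],2),[round(float(x)) for x in d["extent"]]) for d in imaging.search_frame(k,p)])
print(readout.read_clock())
E
```

```text
pics
top [[419.44602986   0.         256.52354367]
 [  0.         419.44602986 192.21346035]
 [  0.           0.           1.        ]] [ 0.29171255 -0.06766348  1.03869263] [[ 6.72760985e-03 -9.80490500e-01  1.96451312e-01]
 [-9.99513483e-01 -6.10159135e-04  3.11837139e-02]
 [-3.04554687e-02 -1.96565528e-01 -9.80017580e-01]]
pot_132 [(0.97, [76, 187, 125, 231]), (0.91, [413, 186, 456, 221]), (0.86, [72, 110, 123, 166]), (0.83, [257, 88, 314, 149]), (0.83, [365, 124, 413, 164]), (0.83, [363, 198, 400, 231]), (0.66, [330, 255, 372, 292])]
pot_120 [(0.97, [76, 187, 125, 231]), (0.91, [413, 186, 456, 221]), (0.86, [72, 110, 123, 166]), (0.83, [257, 88, 314, 149]), (0.83, [365, 124, 413, 164]), (0.83, [363, 198, 400, 231]), (0.66, [330, 255, 372, 292])]
pot_108 [(0.97, [76, 187, 125, 231]), (0.91, [413, 186, 456, 221]), (0.86, [72, 110, 123, 166]), (0.83, [257, 88, 314, 149]), (0.83, [365, 124, 413, 164]), (0.83, [363, 198, 400, 231]), (0.66, [330, 255, 372, 292])]
pot_96 [(0.97, [76, 187, 125, 231]), (0.91, [413, 186, 456, 221]), (0.86, [72, 110, 123, 166]), (0.83, [257, 88, 314, 149]),
[... 1307 characters left out ...]
9, [188, 119, 215, 151]), (0.67, [160, 103, 186, 136]), (0.63, [173, 171, 222, 228]), (0.59, [236, 105, 256, 138])]
pot_96 [(0.84, [145, 136, 176, 170]), (0.83, [341, 218, 383, 261]), (0.79, [311, 256, 359, 308]), (0.69, [188, 119, 215, 151]), (0.67, [160, 103, 186, 136]), (0.63, [173, 171, 222, 228]), (0.59, [236, 105, 256, 138])]
pot_84 [(0.84, [145, 136, 176, 170]), (0.83, [341, 218, 383, 261]), (0.79, [311, 256, 359, 308]), (0.69, [188, 119, 215, 151]), (0.67, [160, 103, 186, 136]), (0.63, [173, 171, 222, 228]), (0.59, [236, 105, 256, 138])]
crate [(0.64, [161, 165, 296, 292])]
jar [(0.89, [311, 188, 332, 219])]
bottle [(0.79, [232, 130, 248, 169])]
tape [(0.9, [261, 168, 297, 202])]
1.0
```

```bash
python3 -c "
import cv2
a=cv2.imread('pics/top0.png');cv2.imwrite('pics/top0b.png',cv2.resize(a,(800,600),interpolation=cv2.INTER_CUBIC))"
```

```text
(no output)
```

View pics/top0b.png

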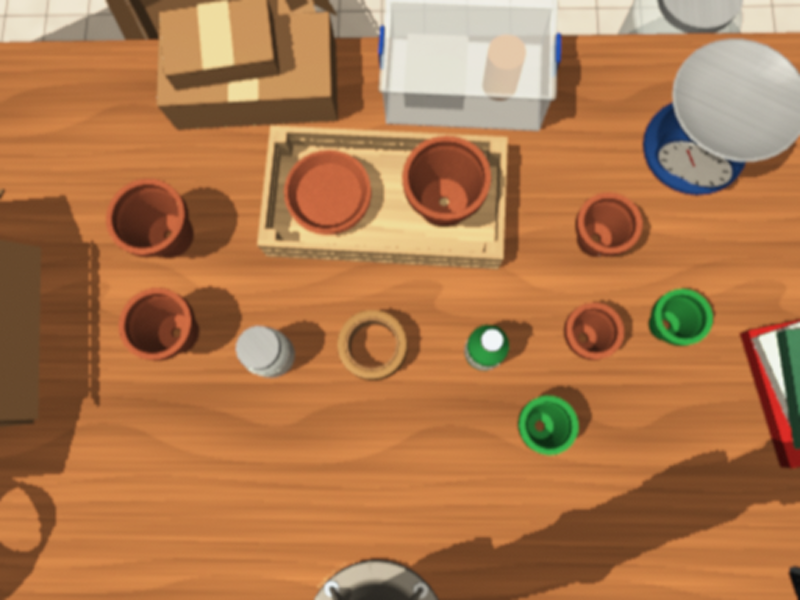

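View pics/scene0.png

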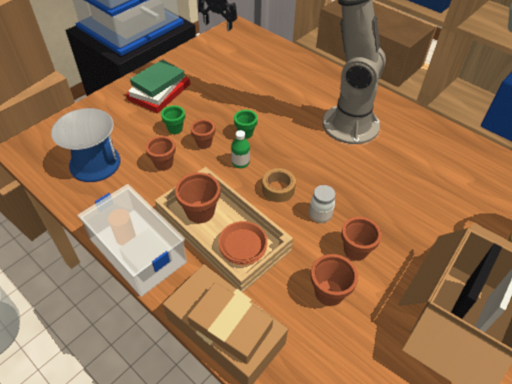

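The pictures show the crate with pot_132 at its right end (top0b ≈ (447,180)) and the pile of saucers at its left. There are four loose clay pots at (147,217), (157,323), (610,224) and (594,330). Things that could be mistaken for the pots I want:
- the green pots at (682,317) and (548,424)
- the saucer pile at (328,190)

Next I'll fit each pot's silhouette with its known geometry.

```bash
cat > fit.py <<'E'
import numpy as np, cv2
from scipy.optimize import minimize
S={132:(112,122,87),120:(104,110,78),108:(96,98,69),96:(88,86,60),84:(80,74,52)}
T=np.linspace(0,2*np.pi,90)
def proj(p,P):
    q=(P-p["eye"])@p["orientation"]; q=q/q[:,2:]
    return (q@p["intrinsics"].T)[:,:2]
def pts(d,x,y,z0=0.,collar_only=False):
    h,b,c=S[d]
    rings=[(d,h),(d,h-24)]+([] if collar_only else [(b,h-24),(c,0)])
    return np.vstack([np.c_[x+D/2000*np.cos(T),y+D/2000*np.sin(T),0*T+z0+z/1000] for D,z in rings])
def clay(p):
    c=cv2.cvtColor(np.ascontiguousarray(p["color"]),cv2.COLOR_RGB2LAB).astype(float)
    R,G,B=[p["color"][:,:,i].astype(float)+1 for i in range(3)]
    return R,G,B
def mask(p,box,m=8):
    k=np.zeros(p["color"].shape[:2],np.uint8); k[:]=cv2.GC_BGD
    l,t,r,b=[int(round(v)) for v in box]
    k[max(t-m,0):b+m,max(l-m,0):r+m]=cv2.GC_PR_BGD
    k[max(t-1,0):b+1,max(l-1,0):r+1]=cv2.GC_PR_FGD
    R,G,B=clay(p); 
    rg=np.clip(255*(R/G-1)/2,0,255); gb=np.clip(255*(G/B-1)/2,0,255)
    im=np.dstack([rg,gb,np.clip(R,0,255)/3]).astype(np.uint8)
    x0,y0,x1,y1=max(l-25,0),max(t-25,0),r+25,b+25
    s=np.s_[y0:y1,x0:x1]; kk=k[s].copy()
    cv2.grabCut(np.ascontiguousarray(im[s]),kk,None,np.zeros((1,65)),np.zeros((1,65)),4,cv2.GC_INIT_WITH_MASK)
    out=np.zeros(k.shape,np.uint8); out[s]=((kk==1)|(kk==3))
    n,lab,st,_=cv2.connectedComponentsWithStats(out); 
    out=(lab==1+np.argmax(st[1:,4])).astype(np.uint8)
    c,_=cv2.findContours(out,cv2.RETR_EXTERNAL,cv2.CHAIN_APPROX_NONE)
    cv2.drawContours(out,c,-1,1,-1); return out
def render(p,P,k=4):
    u=proj(p,P); h,w=p["color"].shape[:2]
    im=np.zeros((h*k,w*k),np.uint8)
    hu=cv2.convexHull(((u+.5)*k-.5).astype(np.float32))
    cv2.fillPoly(im,[np.round(hu*16).astype(np.int32)],255,shift=4)
    return cv2.resize(im,(w,h),interpolation=cv2.INTER_AREA)/255.
def fit(p,m,d,x,y,z0=0.,collar_only=False):
    f=lambda v:np.abs(render(p,pts(d,v[0],v[1],z0,collar_only))-m).sum()/m.sum()
    s=minimize(f,[x,y],method="Nelder-Mead",options=dict(initial_simplex=[[x,y],[x+.01,y],[x,y+.01]],xatol=2e-4,fatol=1e-5))
    return s.x,s.fun
def back(p,uv,z):
    q=p["orientation"]@np.linalg.solve(p["intrinsics"],[uv[0],uv[1],1.]); e=p["eye"]
    return (e+q*(z-e[2])/q[2])[:2]
E
cat > m1.py <<'E'
from bench import imaging
from fit import *
import itertools
ps={n:imaging.get_image(n) for n in("top","scene")}
boxes={"top":{120:[72,110,123,166],108:[76,187,125,231],96:[365,124,413,164],84:[363,198,400,231],132:[257,88,314,149]},
"scene":{120:[311,256,359,308],108:[341,218,383,261],96:[145,136,176,170],84:[188,119,215,151],132:[173,171,222,228]}}
for n,p in ps.items():
    v=p["color"][:,:,::-1].copy()
    for d,b in boxes[n].items():
        m=mask(p,b); z0=.009 if d==132 else 0
        g=back(p,[(b[0]+b[2])/2,(b[1]+b[3])/2],.05)
        res={D:fit(p,m,D,*g,z0,False) for D in ([d] if d==132 else [84,96,108,120])}
        print(n,d,{D:(np.round(r[0],4).tolist(),round(r[1],3)) for D,r in res.items()})
        u=proj(p,pts(d,*res[d][0],z0)); cv2.polylines(v,[np.round(u[:90]).astype(int)],True,(255,0,0))
        c,_=cv2.findContours(m,0,1); cv2.drawContours(v,c,-1,(0,255,255),1)
    cv2.imwrite(f"pics/fit_{n}.png",cv2.resize(v[70:250] if n=="top" else v[90:320,130:400],None,fx=1.56 if n=="top" else 2.5,fy=1.56 if n=="top" else 2.5))
p=ps["top"]
for k,b,h in(("jar",[152,209,188,242],.105),("bottle",[298,208,324,238],.1),("tape",[214,200,262,243],.03)): print(k,back(p,[(b[0]+b[2])/2,(b[1]+b[3])/2],h*.7))
E
python3 m1.py
```

```text
top 120 {84: ([0.608, 0.3775], np.float64(0.487)), 96: ([0.614, 0.3705], np.float64(0.336)), 108: ([0.614, 0.3598], np.float64(0.161)), 120: ([0.6107, 0.3517], np.float64(0.04))}
top 108 {84: ([0.4441, 0.3426], np.float64(0.347)), 96: ([0.4473, 0.3343], np.float64(0.152)), 108: ([0.4481, 0.3275], np.float64(0.071)), 120: ([0.4512, 0.3199], np.float64(0.323))}
top 96 {84: ([0.606, -0.3575], np.float64(0.194)), 96: ([0.6033, -0.351], np.float64(0.05)), 108: ([0.6026, -0.3434], np.float64(0.322)), 120: ([0.6012, -0.3358], np.float64(0.637))}
top 84 {84: ([0.4411, -0.3233], np.float64(0.052)), 96: ([0.4452, -0.3212], np.float64(0.369)), 108: ([0.4478, -0.3125], np.float64(0.735)), 120: ([0.4562, -0.3132], np.float64(1.153))}
top 132 {132: ([0.665, -0.1049], np.float64(0.061))}
scene 120 {84: ([0.6165, 0.36], np.float64(0.475)), 96: ([0.6117, 0.3573], np.float64(0.325)), 108: ([0.605, 0.3524], np.float64(0.156)), 120: ([0.6085, 0.3524], np.float64(0.045))}
scene 108 {84: ([0.4489, 0.3286], np.float64(0.343)), 96: ([0.4439, 0.3283], np.float64(0.157)), 108: ([0.4446, 0.3272], np.float64(0.059)), 120: ([0.4456, 0.3226], np.float64(0.294))}
scene 96 {84: ([0.5968, -0.3567], np.float64(0.15)), 96: ([0.6007, -0.3501], np.float64(0.088)), 108: ([0.5962, -0.3512], np.float64(0.356)), 120: ([0.5928, -0.3566], np.float64(0.656))}Traceback (most recent call last):
  File "m1.py", line 10, in <module>
    m=mask(p,b); z0=.009 if d==132 else 0
  File "fit.py", line 29, in mask
    out=(lab==1+np.argmax(st[1:,4])).astype(np.uint8)
                ~~~~~~~~~^^^^^^^^^^
    return _wrapfunc(a, 'argmax', axis=axis, out=out, **kwds)
    return bound(*args, **kwds)
ValueError: attempt to get argmax of an empty sequence
```

Sizes are unambiguous, and the two cameras agree to about 3 mm. I'll move over pot_132 and then pot_120, using the wrist camera to refine both positions.

```bash
cat > arm.py <<'E'
from bench import r, planner, imaging, readout
from fit import *
def rot(az):
    """tool down, closing axis along azimuth az; the half turn needing less motion is taken"""
    c,s=np.cos(az),np.sin(az)
    y=np.array([c,s,0]); z=np.array([0,0,-1.]); R=np.c_[np.cross(y,z),y,z]
    return R, np.c_[-R[:,0],-R[:,1],R[:,2]]
def orient(pos,az):
    q0=np.array(readout.read_joint_pos()); best=None
    for R in rot(az):
        q=planner.ik(pos,R)
        if q is not None:
            c=np.abs(np.array(q)-q0).max()
            if best is None or c<best[0]: best=(c,R)
    return best[1]
def look(d,xy,z0,name,save=True):
    p=imaging.get_image("wrist"); P=pts(d,*xy,z0); u=proj(p,P)
    b=[max(u[:,0].min(),0),max(u[:,1].min(),0),min(u[:,0].max(),511),min(u[:,1].max(),383)]
    v=p["color"][:,:,::-1].copy(); cv2.polylines(v,[np.round(u[:90]).astype(int)],True,(255,0,0))
    cv2.imwrite(f"pics/{name}.png",v)
    return p,b
E
python3 - <<'E'
from arm import *
p=(0.56,-0.09,0.36); r.movep(p,orient(p,np.arctan2(-.105,.665)))
print(readout.read_clock(),readout.read_joint_pos())
p,b=look(132,(.665,-.105),.009,"w132"); print(p["eye"],p["orientation"],b)
for d in imaging.search_frame("pot_132",p): print(d)
E
```

```text
3.3 [ 0.5611114   0.38915134 -0.66490605  1.16669046  0.23813442  1.66129688
 -0.2046941 ]
[ 0.57026486 -0.01863909  0.50250676] [[ 9.87163001e-01 -1.52703378e-01 -4.68069166e-02]
 [-1.59714510e-01 -9.42533767e-01 -2.93464434e-01]
 [ 6.95910951e-04  2.97172975e-01 -9.54823407e-01]] [np.float64(281.10242761700937), np.float64(94.43967464681533), np.float64(390.2768116083077), np.float64(200.75737069632606)]
{'extent': [211.7, 318.0, 248.5, 347.5], 'conf': 0.96}
{'extent': [282.8, 96.3, 390.0, 202.6], 'conf': 0.88}
{'extent': [173.4, 261.3, 226.2, 322.9], 'conf': 0.79}
{'extent': [73.9, 236.3, 136.8, 296.2], 'conf': 0.77}
{'extent': [272.2, 261.6, 334.6, 330.8], 'conf': 0.71}
```

View pics/w132.png

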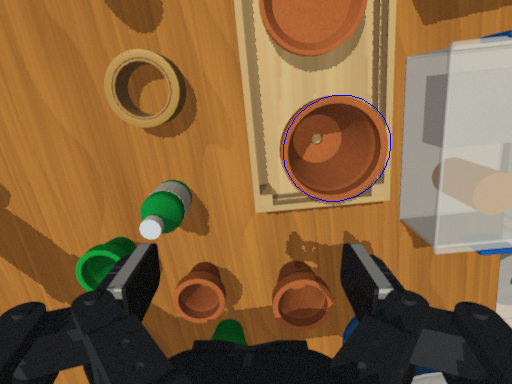

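The wrist picture shows pot_132 at about (336,149), and my projected rim lies within 2 px of it. Next I'll fit it and look at pot_120.

```bash
cat >> arm.py <<'E'
def measure(d,xy,z0,name):
    p,b=look(d,xy,z0,name); m=mask(p,b,10)
    x,c=fit(p,m,d,*xy,z0); v=p["color"][:,:,::-1].copy()
    u=proj(p,pts(d,*x,z0)); cv2.polylines(v,[np.round(u[:90]).astype(int)],True,(255,0,0))
    k,_=cv2.findContours(m,0,1); cv2.drawContours(v,k,-1,(0,255,255),1); cv2.imwrite(f"pics/{name}.png",v)
    print(name,np.round(x,4),round(float(c),3)); return x,c
E
python3 - <<'E'
from arm import *
measure(132,(.665,-.105),.009,"w132b")
az=np.arctan2(-.8,-.6); c=np.array([.6097,.352])
g=c+.055*np.array([np.cos(az),np.sin(az)]); p=(*g,.30)
R=orient(p,az); r.movep(p,R); print(readout.read_clock(),readout.read_joint_pos())
measure(120,c,0,"w120")
E
```

```text
w132b [ 0.6624 -0.1059] 0.027
4.9417 [-0.07115477  0.65929786 -0.91436017  1.01270161  0.51134686  1.67231616
  0.11074403]
w120 [0.6087 0.3501] 0.02
```

```bash
python3 -c "
import cv2,numpy as np
a=[cv2.resize(cv2.imread(f'pics/{n}.png'),(400,300)) for n in('w132b','w120')]
cv2.imwrite('pics/c1.png',np.hstack(a))"
```

```text
(no output)
```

View pics/c1.png

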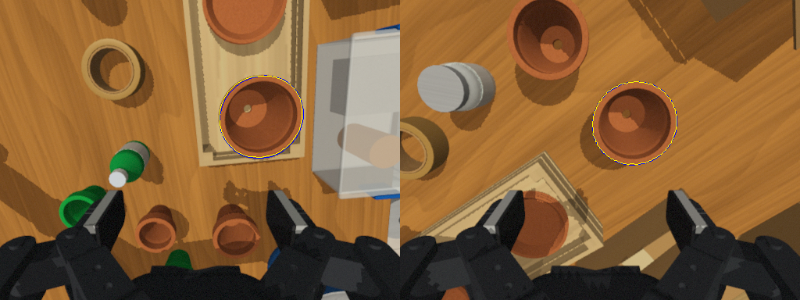

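Both fits lie on the rims, at pixel residuals of 2–3 %. Picking pot_120.

```bash
cat >> arm.py <<'E'
def padmid(d):
    R=d/2000; return (R+np.sqrt((R-.009)**2-.011**2))/2
def unit(az): return np.array([np.cos(az),np.sin(az)])
DEPTH=.023
def pick(d,c,az,lift):
    g=c+padmid(d)*unit(az); h=S[d][0]/1000
    p=(*g,h+.05); r.movep(p,orient(p,az)); r.open_jaws()
    r.move_linear((*g,h-DEPTH+.02),velocity=.15); r.move_linear((*g,h-DEPTH),velocity=.06)
    f0=np.array(readout.read_contact_force()); print("pre",np.round(f0,1))
    r.clamp(80); r.wait(.2)
    print("grip",readout.read_opening(),readout.read_grasp_force(),np.round(readout.read_contact_force(),1))
    r.move_linear((*g,h-DEPTH+.02),velocity=.06)
    print("lift",readout.read_opening(),np.round(readout.read_contact_force(),1),"weight",9.81*{120:.54,108:.43,96:.33,84:.25}[d])
    r.move_linear((*g,lift),velocity=.2); print("t",readout.read_clock())
E
python3 - <<'E'
from arm import *
pick(120,np.array([.6087,.3501]),np.arctan2(-.8,-.6),.27)
p=imaging.get_image("scene"); cv2.imwrite("pics/s1.png",p["color"][:,:,::-1])
p=imaging.get_image("wrist"); cv2.imwrite("pics/s1w.png",p["color"][:,:,::-1])
E
python3 -c "
import cv2,numpy as np
a=[cv2.resize(cv2.imread(f'pics/{n}.png'),(400,300)) for n in('s1','s1w')]
cv2.imwrite('pics/c2.png',np.hstack(a))"
```

```text
pre [ 0.5 -0.1 -0.2]
grip 0.0942750709420474 76.13188553041255 [0.3 0.6 1.5]
lift 0.09785990896724729 [-0.7 -0.1 -5.9] weight 5.2974000000000006
t 9.1917
```

View pics/c2.png

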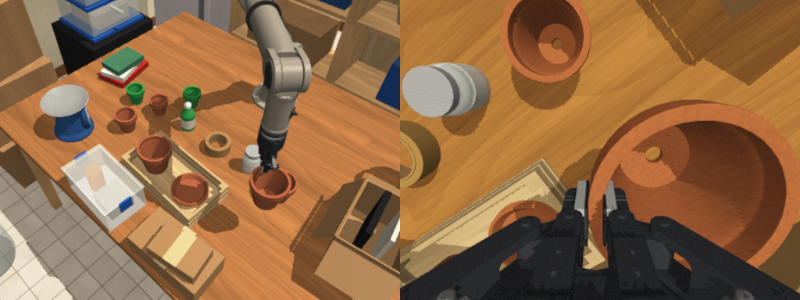

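The pot is held upright and the measured weight matches. Now placing it into pot_132, with force monitoring.

```bash
cat >> arm.py <<'E'
def place(d,c,az,seat,hover=.03):
    """seat: z of the pot's underside when seated; lowers to contact; releases if at the right height"""
    h=S[d][0]/1000; g=c+padmid(d)*unit(az); zs=seat+h-DEPTH
    top=zs+.072+hover; p=(*g,max(top,readout.read_tool_pos()[2])); r.movep(p,orient(p,az))
    r.wait(.2); f0=np.array(readout.read_contact_force())
    r.move_linear((*g,zs+.03),velocity=.15)
    print("hi",np.round(np.array(readout.read_contact_force())-f0,1))
    r.move_linear((*g,zs+.006),velocity=.08); z=zs+.006
    while z>zs-.005:
        f=np.array(readout.read_contact_force())-f0
        print("%.1f"%((z-zs)*1e3),np.round(f,1),end=" | ")
        if f[2]>8 or np.linalg.norm(f)>15: break
        z-=.001; r.move_linear((*g,z),velocity=.02)
    dz=readout.read_tool_pos()[2]-zs
    print("\ncontact %.1f mm, t %.1f"%(dz*1e3,readout.read_clock()))
    return dz
def release(lift=.12):
    r.open_jaws(); p=np.array(readout.read_tool_pos()); r.move_linear(p+[0,0,lift],velocity=.2)
    print("released",readout.read_clock())
E
python3 - <<'E'
from arm import *
dz=place(120,np.array([.6624,-.1059]),np.radians(171),.041)
if abs(dz)<.004: release(.2); measure(120,(.6624,-.1059),.041,"p120")
E
```

```text
hi [0.3 0.4 0.1]
6.0 [ 0.5 -0.3  0.1] | 5.0 [-0.2 -0.2  0.2] | 4.0 [ 1.5 -0.7  0.1] | 3.0 [ 0.5 -0.2  0.5] | 2.0 [ 0.5 -0.4 -0.1] | 1.0 [-0.   0.3  0.9] | 0.0 [-0.7  0.7  4.1] | -1.0 [-4.2  0.6 11.6] | 
contact 0.5 mm, t 14.1
released 15.9917
p120 [ 0.6592 -0.0992] 0.07
```

View pics/p120.png

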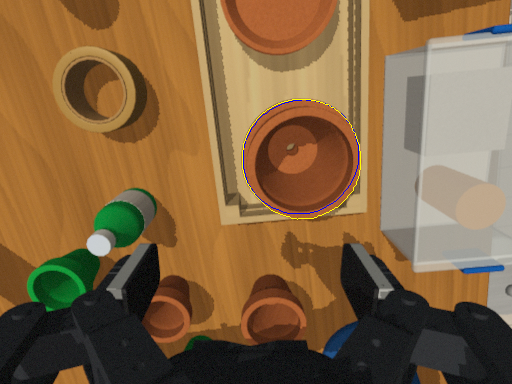

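pot_120 is seated. The mask also took in pot_132's rim, so for the stack I'll fit the union of all the nested pots. Next is pot_108.

```bash
cat >> arm.py <<'E'
def stack(ds,xy,name):
    """common axis of the pots nested so far (largest first)"""
    p=imaging.get_image("wrist")
    zz=[.009+.032*i for i in range(len(ds))]
    ren=lambda x:np.max([render(p,pts(d,*x,z)) for d,z in zip(ds,zz)],0)
    u=np.vstack([proj(p,pts(d,*xy,z)) for d,z in zip(ds,zz)])
    m=mask(p,[max(u[:,0].min(),0),max(u[:,1].min(),0),min(u[:,0].max(),511),min(u[:,1].max(),383)],10)
    x,y=xy; s=minimize(lambda v:np.abs(ren(v)-m).sum()/m.sum(),[x,y],method="Nelder-Mead",options=dict(initial_simplex=[[x,y],[x+.008,y],[x,y+.008]],xatol=2e-4,fatol=1e-5))
    v=p["color"][:,:,::-1].copy()
    for d,z in zip(ds,zz): cv2.polylines(v,[np.round(proj(p,pts(d,*s.x,z))[:90]).astype(int)],True,(255,0,0))
    k,_=cv2.findContours(m,0,1); cv2.drawContours(v,k,-1,(0,255,255),1); cv2.imwrite(f"pics/{name}.png",v)
    print(name,np.round(s.x,4),round(float(s.fun),3)); return s.x
E
python3 - <<'E'
from arm import *
stack([132,120],(.6624,-.1059),"st2")
c=np.array([.446,.327]); az=np.arctan2(-c[1],-c[0]); g=c+.05*unit(az); p=(*g,.29)
r.movep(p,orient(p,az)); print(readout.read_joint_pos())
x,k=measure(108,c,0,"w108")
if np.hypot(*(x-c))<.006 and k<.05: pick(108,x,az,.27)
E
```

```text
st2 [ 0.662 -0.106] 0.014
[ 0.20603052  0.40472641 -1.20368886  1.49380196  0.37775011  1.50079051
 -0.36829219]
w108 [0.4454 0.3243] 0.088
```

The stack fit is exact. q3 is close to its limit, so I'll reset the elbow posture first, and I'll check the pot_108 mask.

```bash
python3 - <<'E'
from arm import *
r.movej([-0.63,0.25,0,1.45,0,1.4,0.0])
print(readout.read_tool_pos(),readout.read_tcp_rot(),readout.read_clock())
c=np.array([.446,.327]); az=np.arctan2(-c[1],-c[0]); g=c+.07*unit(az); p=(*g,.31)
r.movep(p,orient(p,az)); print(readout.read_joint_pos())
measure(108,c,0,"w108b")
E
```

```text
[0.45162548 0.30830798 0.28932653] [[-5.89234392e-01  8.07301898e-01  3.26569436e-02]
 [ 8.07962126e-01  5.88743631e-01  2.40445428e-02]
 [ 1.84637491e-04  4.05534451e-02 -9.99177354e-01]] 18.8833
[-0.65325731  0.14118411 -0.01785067  1.53265374  0.00255566  1.46679746
 -0.03755933]
w108b [0.4457 0.3252] 0.026
```

View pics/w108b.png

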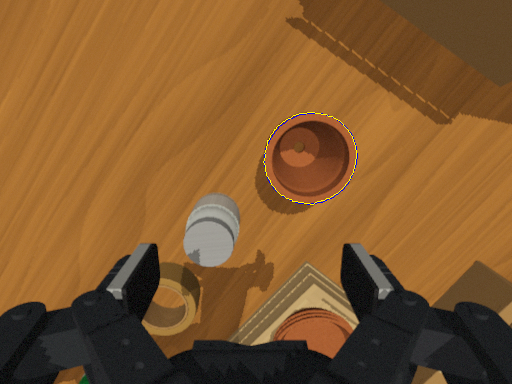

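The fit is now on the rim. Picking pot_108 and placing it on the stack.

```bash
python3 - <<'E'
from arm import *
c=np.array([.4457,.3252]); az=np.arctan2(-c[1],-c[0])
pick(108,c,az,.28)
if readout.read_opening()>.07:
    s=np.array([.6622,-.106])
    dz=place(108,s,np.radians(171),.073)
    print(readout.read_joint_pos())
    if abs(dz)<.004: release(.17); stack([132,120,108],s,"st3")
E
```

```text
pre [-0.3  0.1  0.3]
grip 0.09635865601151318 75.6277536554262 [0.8 0.3 2.4]
lift 0.0989095211316122 [-0.4  0.  -4.3] weight 4.2183
t 23.6667
hi [-0.4 -0.1 -0.1]
6.0 [ 0.4  0.6 -0. ] | 5.0 [ 0.8  0.3 -1. ] | 4.0 [ 0.1 -0.4  0.4] | 3.0 [-0.7  0.   0.9] | 2.0 [ 0.3 -0.   0. ] | 1.0 [-0.  -1.   0.8] | 0.0 [-1.5  0.8  4.4] | -1.0 [-3.9  1.3 10.5] | 
contact 0.6 mm, t 28.5
[-0.11157576  0.52711125  0.36855997  1.44038266 -0.19547     1.20917313
  0.12331981]
released 30.2583
st3 [ 0.6619 -0.1061] 0.015
```

```bash
python3 - <<'E'
from arm import *
c=np.array([.602,-.3505]); az=np.arctan2(-c[1],-c[0]); g=c+.08*unit(az); p=(*g,.30)
r.movep(p,orient(p,az)); print(readout.read_joint_pos())
x,k=measure(96,c,0,"w96")
s=np.array([.662,-.106])
if np.hypot(*(x-c))<.006 and k<.05:
    pick(96,x,az,.29)
    if readout.read_opening()>.07:
        dz=place(96,s,np.radians(171),.105); print(readout.read_joint_pos())
        if abs(dz)<.004: release(.15); stack([132,120,108,96],s,"st4")
p=imaging.get_image("top"); cv2.imwrite("pics/top4.png",p["color"][:,:,::-1])
for uv in((436,203),(351,271)): print("green rim",back(p,uv,.08))
E
```

```text
[ 0.17671224  0.46064866  0.52133569  1.18724269 -0.22607854  1.54918175
  0.13407072]
w96 [ 0.6012 -0.3514] 0.025
pre [0.1 0.4 1. ]
grip 0.07455217674294223 82.0834983558234 [-0.5  0.9  1.6]
lift 0.07924328294961056 [ 1.4 -0.2 -3.2] weight 3.2373000000000003
t 35.725
hi [ 0.8 -0.2  0.3]
6.0 [ 0.1  0.8 -0.2] | 5.0 [-0.4  0.1  0.3] | 4.0 [-0.5  0.9 -1.2] | 3.0 [ 0.7  1.  -0.5] | 2.0 [ 0.7  0.8 -0. ] | 1.0 [ 0.   0.4 -0.2] | 0.0 [-0.5  0.7  1.8] | -1.0 [-2.   1.1  7.5] | -2.0 [-4.7  1.5 12.7] | 
contact 0.1 mm, t 40.1
[-0.12650559  0.5247365   0.39940256  1.38969745 -0.20617824  1.26657708
  0.12913551]
released 41.7
st4 [ 0.6618 -0.1064] 0.018
green rim [ 0.45895291 -0.44851972]
green rim [ 0.30463165 -0.24938479]
```

```bash
python3 - <<'E'
from arm import *
c=np.array([.4405,-.323]); az=np.pi; g=c+.08*unit(az); p=(*g,.30)
r.movep(p,orient(p,az)); print(readout.read_joint_pos())
x,k=measure(84,c,0,"w84")
s=np.array([.662,-.1062])
if np.hypot(*(x-c))<.006 and k<.05:
    pick(84,x,az,.30)
    if readout.read_opening()>.06:
        dz=place(84,s,np.radians(171),.137); print(readout.read_joint_pos())
        if abs(dz)<.004: release(.15); stack([132,120,108,96,84],s,"st5")
E
```

```text
[ 0.17391771  0.15644886  0.6056518   1.56818549 -0.09025832  1.44471694
  0.78799862]
w84 [ 0.4388 -0.3231] 0.033
pre [-0.3 -0.1 -0.7]
grip 0.09677769913640272 79.57907575881109 [-0.8  1.5  3.2]
lift 0.0988501812282648 [ 0.3 -0.1 -2.7] weight 2.4525
t 47.7167
hi [-0.3 -0.6  0.2]
6.0 [-0.9 -0.6  1.5] | 5.0 [-1.2 -0.1  0.5] | 4.0 [-0.4  1.1  0.4] | 3.0 [-0.6  0.5  1.2] | 2.0 [-0.4  0.6  1.9] | 1.0 [-0.6  0.2  0.3] | 0.0 [-1.7  1.1  2.2] | -1.0 [-2.7  1.4  8.9] | 
contact 0.3 mm, t 52.0
[-0.15404843  0.52905897  0.45501091  1.33340077 -0.23082711  1.32964505
  0.14440022]
released 53.5917
st5 [ 0.6618 -0.1066] 0.018
```

```bash
python3 - <<'E'
from arm import *
a=cv2.imread("pics/st5.png"); p=imaging.get_image("scene")["color"][:,:,::-1]
cv2.imwrite("pics/fin.png",np.hstack([cv2.resize(a,(400,300)),cv2.resize(p[120:270,130:330],(400,300))]))
E
```

```text
(no output)
```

View pics/fin.png

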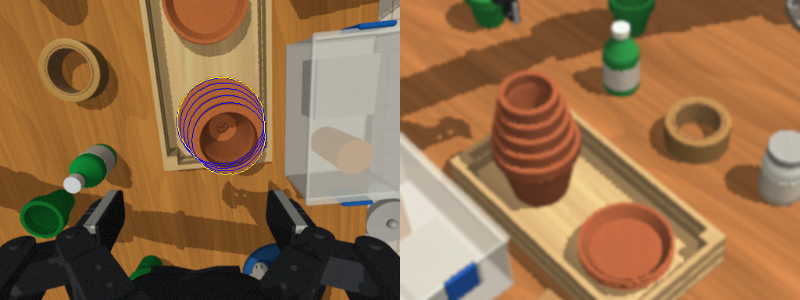

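All five pots are nested upright at about (537,135) in the right half, with evenly spaced collars. The bottle, tape and jar stand undisturbed.

```bash
python3 -c "
from bench import r
print(r.finish_job())"
```

```text
the job is handed in; nothing more can be done
None
```

The four pots are nested by size in pot_132, all upright with each collar resting on the rim below. The jar, bottle and tape look undisturbed in the last pictures, and I handed the job in at about 54 s; the judge's verdict was not shown.

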